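# Bed the marble tooling slab in its bench frame

## Task

Push the marble tooling slab up the wooden ramp and over the lip, so that it drops flat into its bed, then go on pressing it gently against the stiff sliding jaw at the far end of the bed until the jaw has just given way by about 5 mm. Do not drive the jaw to the end of its travel, never shove the slab hard, and do not knock the jar, the spool or the maul; leave the slab lying in the bed and let go.

Things in the scene. Friction and masses are not known exactly. Their poses are not given: they have to be found in the camera images.
- slab_center (a point): Centre of the loose marble tooling slab, 120 mm long (its x), 110 mm wide (y), 22 mm thick (z); the point is half-way up. 0.6 to 0.95 kg, polished (slippery), too wide to grip. It lies flat on the bench just before the ramp's foot, its x within 0.15 rad of the bed's x, its middle up to 12 mm off the bed's centre line.
- bed: Fixed wooden frame: ramp, lip, bed with side rails. Origin at bench height under the middle of the lip's inner face; x is the push direction (up the ramp, over the lip, along the bed), y across, z up. Side rails 12 mm thick, 32 mm high, inner faces 118 mm apart along the bed and lip, flaring evenly to 164 mm apart at the ramp's foot.
- ramp_foot (a point): Middle of the ramp's foot: bed x = -125 mm, bench height. From here the ramp rises evenly to its crest, the lip, 18 mm above the bench at bed x = -2 mm.
- lip_top (a point): Middle of the lip: the ramp's crest, 18 mm above the bench, at bed x = -2 mm. Its far (inner) face drops 6 mm to the bed's floor at bed x = 0; the slab drops these 6 mm once its near end has passed over.
- bed_floor (a point): Point on the bed's flat floor, 12 mm above the bench, on its centre line at bed x = 110 mm; the floor runs from bed x = 0 to 229 mm. What pushes the slab here must reach over the lip between the rails.
- jaw (a joint): How far the sliding jaw has been pushed back along bed +x, in m: 0 at the start, hard end 0.014. A cork-faced board across the bed, 13 to 37 mm above the bench, before a steel block. Its face was set anywhere from 132 to 168 mm beyond the lip's inner face; not reported, feel or see it. No spring: gives way at 8 N plus the slab's own friction (about 2 to 4 N) and stays.
- jar_center (a point): Bystander: closed glue jar, 64 mm across, 85 mm tall, standing loose beside the bed; its centre.
- spool_center (a point): Bystander: wooden thread spool, 52 mm across, 60 mm tall, standing loose beside the bed; its centre.
- maul_center (a point): Bystander: white saddler's maul standing on its head, 68 mm across, 165 mm tall, loose beside the bed; point on its axis 80 mm up.
Things that resemble listed ones, but are neither listed nor needed, are in the scene too. Of the things that look like the part that bears slab_center, the largest one is meant.

How it is judged:
By the outcome, as a careful person would: the job done as asked, in the order asked, and still so for the second after the job is handed in, with the robot touching nothing.
It also fails if it takes over 61 s, if anything falls off the work surface, if the arm or the gripper's body presses on something with over 40 N, if the wrist force passes 120 N, or if a joint passes its speed limit or range.

## Robot

A 6-joint arm with a two-finger parallel gripper is mounted at the origin on the work surface. World frame = base frame: x ahead of the robot, y to its left, z up, the work surface at z = 0. Lengths are in mm, angles in rad, forces in N, time in s.
With the tool pointing down it reaches from about 275 to 750 mm from the base axis. Payload 10.2 kg.
Tool frame: the origin (TCP) lies between the finger pads; the fingertips stand ctrl.tips_ahead ahead of it and the grasp point (between the pads) lies 8 mm behind it (ctrl.tips_ahead is the distance from the TCP to the fingertips, in mm); z points along the fingers, y is the direction in which the jaws open and shut (so a half turn about z gives the same grasp; the last joint's range is limited). The gripper opens to 85 mm and grips with 20 to 120 N. Pads are 22 mm wide; open, the fingers measure 114 mm over their backs; the gripper's body (76 mm by 85 mm) begins 54 mm behind the grasp point. The pads swing forward as they close: fully open they stand 13 mm farther back than shut.
Start: joints at [-1.402, 0.313, 1.498, -0, 1.331, -0.223], TCP at [200.461, -485.229, 242.294] pointing down, gripper open.
Joint ranges: [-2.94, 2.94], [-0.97, 2.17], [0.19, 2.56], [-1.23, 4.37], [0.02, 3.11], [-2.88, 2.88]. Speed limits (rad/s): [2.39, 2.39, 3.01, 3.14, 3.14, 3.14].

## Interface

Orientations are given as a unit quaternion [w, x, y, z].
In Python, from rig import ctrl gives the robot as it stands. The module is installed in compiled form; this text tells all that it offers.
- The arm moves only by the tool move_arm, never from a script. Its argument "motion" is a list of rows, each an object with "offset": the shift along the tool's x, y, z in m, a list of three; "angular": the turn, a rotation vector about the tool's x, y, z in degrees, a list of three; "jaw": the finger opening in m, from 0 to 0.0854. In form: [{"offset": [tx, ty, tz], "angular": [ax, ay, az], "jaw": jaw}, ...]. A call has 1 to 5 rows; each row is the pose to reach, as a shift and turn from the pose commanded when the call began, along the tool's axes at that moment; what a row does not reach only later rows make up. A row lasts 1/8 s, in which the tool goes at most 62.5 mm and 10.7 degrees, less where a joint would pass 70% of its speed; a pose out of reach is approached as far as the arm can. A call with a gripper value outside its range is refused whole. The fingers move at their own pace and stop on an object; "squeeze" is the grip in N (left out, the last holds). Time passes only in rows, so rows that repeat a pose let the fingers close. It gives the time, the measured TCP pose, the force and the opening at its end, in the units of the state.
- ctrl.sense(): the state, without advancing time (a new reading comes with each control period).
- ctrl.capture(name): name is "scene" or "side" or "wrist"; returns a dict with "img" (480x640x3 uint8, red, green, blue), "intrinsics" (3x3 intrinsics, pixels), "rvec" (rotation vector, rad) and "tvec" (3), from world to camera coordinates, as OpenCV has them. Camera axes: x right, y down, z forward; pixel columns grow to the right and rows downward; lengths in mm; the calibration is good to about 2 mm. A picture is of the moment at which its call begins. There is no depth.
- ctrl.finish_job(): hands the job in, once; it reports no verdict.
The state is a dict: "time_s": time; "joints": joint angles; "dq": joint speeds; "tau": joint torques, N m; "eef_pos": TCP position; "ee_rot": TCP orientation; "force": force on the tool from outside, world axes, zero at the start; "wrist_torque": the same for the moment, N m; "grip_width": opening from 0.0 (shut) to 1.0 (fully open).
Only numpy, scipy, OpenCV 4.12 (cv2) and the standard library are available. Lean on these libraries where they do the work, as an engineer would, in place of code of your own. Each camera call takes 0.05 s, during which the arm holds its last target. There are 200 camera calls.

## Working session

There is one attempt and no reset: what is moved stays moved. The work goes in short steps, Python scripts to look and compute and a tool call to move; the robot and the scene stay as the last step left them, time stands still between calls to the robot, and variables do not carry over. Pictures are saved under pics/ and viewed, about 8 in all and at most 12, crops included, and the job is handed in when it is done.

Besides the shell and the picture viewer there is one more tool, called after "Emit:" in YAML: its name, and indented under it one key for each argument. move_arm: Moves the arm, as the interface text tells. Its arguments: {"type":"object","properties":{"motion":{"type":"array","items":{"type":"object","properties":{"offset":{"type":"array","items":{"type":"number"}},"angular":{"type":"array","items":{"type":"number"}},"jaw":{"type":"number"}}}},"squeeze":{"type":"number"}},"required":["motion"]}

```bash
mkdir -p pics; cat > h.py <<'E'
import numpy as np, cv2, pickle
from rig import ctrl
def cap(n):
    d=ctrl.capture(n); return d
def save(d,name,crop=None,scale=1):
    im=d['img'][:,:,::-1]
    if crop: x0,y0,x1,y1=crop; im=im[y0:y1,x0:x1]
    if scale!=1: im=cv2.resize(im,None,fx=scale,fy=scale,interpolation=cv2.INTER_CUBIC)
    cv2.imwrite('pics/'+name,im)
def ray(d,uv):
    R=cv2.Rodrigues(np.array(d['rvec'],float))[0]; t=np.array(d['tvec'],float).ravel(); K=np.array(d['intrinsics'],float)
    c=-R.T@t; v=R.T@np.linalg.solve(K,np.array([uv[0],uv[1],1.])); return c,v
def onz(d,uv,z):
    c,v=ray(d,uv); return c+v*(z-c[2])/v[2]
def proj(d,P):
    return cv2.projectPoints(np.array(P,float).reshape(-1,3),np.array(d['rvec'],float),np.array(d['tvec'],float),np.array(d['intrinsics'],float),None)[0].reshape(-1,2)
E
python3 - <<'E'
from h import *
for n in ('scene','side','wrist'):
    d=cap(n); save(d,n+'0.png'); pickle.dump(d,open(n+'0.pkl','wb')); print(n,ray(d,(320,240)))
print(ctrl.sense(),ctrl.tips_ahead)
E
```

```text
scene (array([1160.46051073,  367.73020211,  784.57930232]), array([-0.64388559, -0.23434628, -0.72875899]))
side (array([ 383.87194448, -654.948503  ,  579.26572404]), array([ 0.1727894 ,  0.82927459, -0.53161471]))
wrist (array([ 277.03052185, -453.4809655 ,  374.56098255]), array([-0.31023146, -0.11860031, -0.94335699]))
{'time_s': 0.15, 'joints': array([-1.40239411e+00,  3.13278112e-01,  1.49821507e+00,  3.41362141e-05,
        1.33100787e+00, -2.23395245e-01]), 'dq': array([-0.002977  , -0.002555  , -0.00152713,  0.0010997 ,  0.00070638,
        0.00035499]), 'tau': array([ 1.24235619e-03, -4.12367785e+01, -2.59796530e+01, -1.95655311e-04,
        3.20943880e-03,  2.55170988e-05]), 'eef_pos': array([ 200.44120767, -485.04803356,  241.90660997]), 'ee_rot': array([-4.53568996e-04,  9.80873819e-01,  1.94644150e-01,  2.90588953e-05]), 'force': array([0.00775867, 0.24299984, 0.38431491]), 'wrist_torque': array([ 0.01875901,  0.01856027, -0.03757106]), 'grip_width': 1.0013571581196448} 11.0
```

View pics/scene0.png

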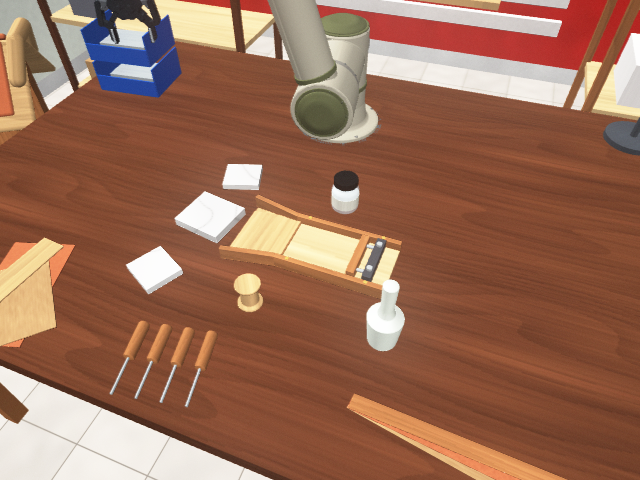

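View pics/side0.png

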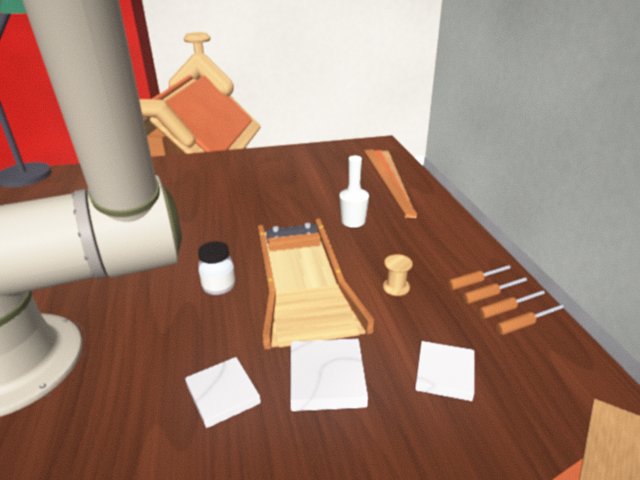

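Three white slabs appear in the scene view, at (242,176), (210,216) and (154,269). In the side view they are at (222,391), (328,374) and (446,370). The middle one is the largest and lies at the ramp's foot, so it fits the description. The jar is at scene (345,192), the spool at (248,293) and the maul at (385,322). I'll confirm the slab in one crop.

```bash
python3 - <<'E'
from h import *
d=pickle.load(open('side0.pkl','rb')); save(d,'c1.png',(180,210,480,430),2.6)
s=pickle.load(open('scene0.pkl','rb')); save(s,'c2.png',(165,150,415,320),3.2)
for n,D in (('side',d),('scene',s)):
    hsv=cv2.cvtColor(D['img'],cv2.COLOR_RGB2HSV)
    m=((hsv[...,1]<45)&(hsv[...,2]>190)).astype(np.uint8)
    cs,_=cv2.findContours(m,cv2.RETR_EXTERNAL,cv2.CHAIN_APPROX_NONE)
    for c in cs:
        a=cv2.contourArea(c); 
        if 300<a<8000:
            h=cv2.convexHull(c); q=cv2.approxPolyDP(h,0.04*cv2.arcLength(h,True),True).reshape(-1,2)
            print(n,a,q.tolist(),[onz(D,p,22)[:2].round().tolist() for p in q])
E
```

```text
side 3027.5 [[235, 357], [259, 402], [206, 426], [186, 378]] [[362.0, -91.0], [389.0, -187.0], [315.0, -210.0], [287.0, -118.0]]
side 2705.5 [[422, 341], [473, 351], [471, 400], [416, 389]] [[660.0, -125.0], [730.0, -165.0], [682.0, -252.0], [614.0, -216.0]]
side 4899.5 [[357, 339], [366, 406], [292, 410], [291, 342]] [[559.0, -97.0], [534.0, -228.0], [432.0, -211.0], [453.0, -79.0]]
side 2964.5 [[71, 326], [69, 366], [1, 415], [0, 353]] [[95.0, 45.0], [111.0, -52.0], [37.0, -127.0], [-3.0, 4.0]]
side 857.5 [[230, 260], [231, 284], [218, 293], [206, 290], [200, 264]] [[371.0, 183.0], [368.0, 101.0], [342.0, 79.0], [321.0, 93.0], [311.0, 183.0]]
side 6476.0 [[82, 198], [87, 266], [0, 283], [0, 207]] [[22.0, 552.0], [89.0, 229.0], [-65.0, 208.0], [-167.0, 549.0]]
side 3493.5 [[161, 188], [173, 252], [106, 266], [88, 199]] [[214.0, 563.0], [256.0, 241.0], [126.0, 220.0], [37.0, 542.0]]
side 1171.5 [[355, 155], [368, 197], [363, 223], [348, 226], [340, 193]] [[768.0, 656.0], [725.0, 384.0], [676.0, 263.0], [639.0, 258.0], [663.0, 423.0]]
side 2886.0 [[60, 45], [126, 207], [97, 198]] [[-5
[... 1153 characters left out ...]
[367, 61], [371, 39], [576, 72], [557, 106]] [[-336.0, -14.0], [-500.0, -47.0], [-488.0, 633.0], [-256.0, 583.0]]
scene 408.0 [[363, 34], [344, 62], [332, 57], [326, 35]] [[-530.0, -86.0], [-304.0, -84.0], [-324.0, -133.0], [-478.0, -210.0]]
scene 1460.0 [[631, 33], [639, 34], [639, 108], [616, 104], [613, 71]] [[-854.0, 813.0], [-854.0, 839.0], [-324.0, 803.0], [-325.0, 743.0], [-534.0, 742.0]]
scene 352.5 [[117, 29], [145, 32], [143, 47], [116, 44]] [[-266.0, -966.0], [-279.0, -850.0], [-173.0, -786.0], [-160.0, -892.0]]
scene 486.0 [[272, 25], [274, 57], [246, 52]] [[-491.0, -430.0], [-259.0, -318.0], [-260.0, -425.0]]
scene 3205.0 [[316, 0], [561, 22]] [[-772.0, -359.0], [-871.0, 578.0]]
```

View pics/c1.png

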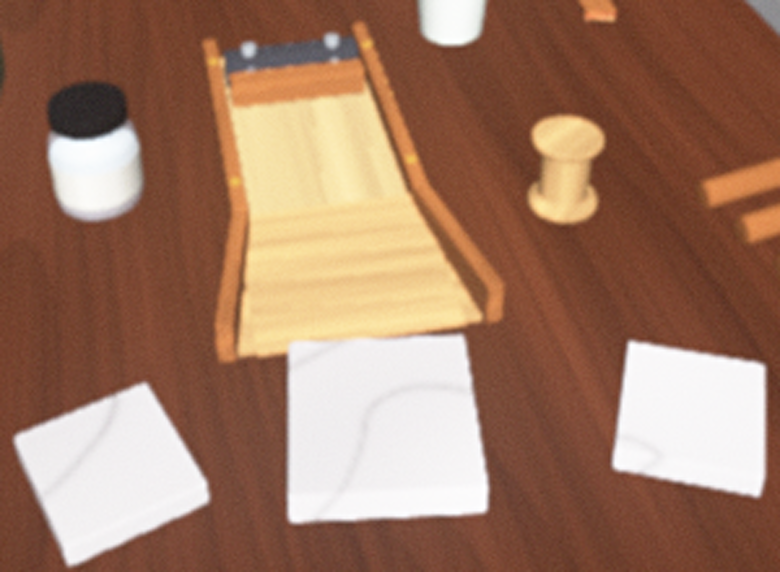

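View pics/c2.png

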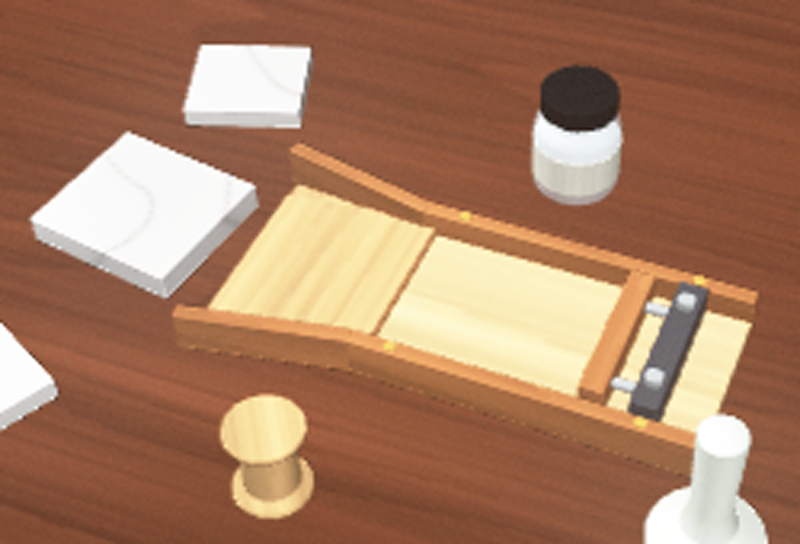

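The crops confirm it: the centre slab, at about (385,420) in c1, is the largest and touches the ramp's foot. The lip line in c1 runs (246,208)–(415,195), and the jaw's face bottom runs (232,105)–(365,92).

```bash
python3 - <<'E'
from h import *
d=pickle.load(open('side0.pkl','rb'));s=pickle.load(open('scene0.pkl','rb'))
A=lambda x,y,z:onz(d,(180+x/2.6,210+y/2.6),z)[:2].round(1)
B=lambda x,y,z:onz(s,(165+x/3.2,150+y/3.2),z)[:2].round(1)
for n,f,L in (('side',A,dict(lipL=(246,208,18),lipR=(415,195,18),footL=(238,354,0),footR=(481,318,0),jawL=(232,105,13),jawR=(365,92,13),s1=(290,343,22),s2=(464,337,22),s3=(488,487,22),s4=(288,490,22),railendL=(210,40,32),railendR=(360,24,32),bendL=(237,205,32),bendR=(420,183,32),frL=(226,325,32),frR=(493,285,32),jar=(97,205,0),spool=(563,210,0),maul=(452,35,0))),
 ('scene',B,dict(lipL=(435,228,18),lipR=(375,333,18),footL=(300,187,0),footR=(210,308,0),jawtL=(640,273,37),jawtR=(585,390,37),s1=(128,133,22),s2=(258,190,22),s3=(165,277,22),s4=(35,218,22),jar=(580,190,0),spool=(270,505,0)))):
  for k,v in L.items(): print(n,k,f(*v))
E
```

```text
side lipL [446.   68.4]
side lipR [568.3  55. ]
side footL [422.3 -58.2]
side footR [583.8 -62.1]
side jawL [454.  213.3]
side jawR [564.1 206.8]
side s1 [453.8 -78.8]
side s2 [560.9 -98.7]
side s3 [ 541.2 -214. ]
side s4 [ 434. -191.]
side railendL [446.2 290. ]
side railendR [577.3 286.5]
side bendL [438.8  55.3]
side bendR [570.7  50.2]
side frL [416.2 -64.3]
side frR [589.2 -67. ]
side jar [339.9 121.2]
side spool [676.1  34.6]
side maul [665.9 301.8]
scene lipL [443.4  60.4]
scene lipR [549.9  59.9]
scene footL [421.1 -57.7]
scene footR [554.4 -63.9]
scene jawtL [453.2 213.2]
scene jawtR [562.9 210. ]
scene s1 [ 432.9 -193.3]
scene s2 [455.3 -73.1]
scene s3 [556.4 -94.3]
scene s4 [ 537.2 -210. ]
scene jar [351.6 139.4]
scene spool [689.3  48. ]
```

Emit:
move_arm:
  motion:
    - {"offset":[0.055,-0.016,0.015],"angular":[0,0,-10],"jaw":0.05}
    - {"offset":[0.11,-0.033,0.03],"angular":[0,0,-20],"jaw":0.05}
    - {"offset":[0.165,-0.05,0.045],"angular":[0,0,-30],"jaw":0.05}
    - {"offset":[0.22,-0.066,0.06],"angular":[0,0,-40],"jaw":0.05}
    - {"offset":[0.27,-0.082,0.08],"angular":[0,0,-50],"jaw":0.05}

```text
time_s: 0.78
eef_pos: [420.1, -305.0, 162.0]
ee_rot: [0.0, 0.805, 0.593, 0.0]
force: [-0.0, -1.4, 0.6]
grip_width: 0.582
```

```bash
cat >> h.py <<'E'
from scipy.spatial.transform import Rotation as Ro
th=np.arctan2(1,0.029); X=np.array([np.cos(th),np.sin(th),0]); Y=np.array([-X[1],X[0],0]); O=np.array([505.5,64,0.])
def tgt(b):  # bed coords of TCP -> tool offset (m), yaw deg about tool z
    s=ctrl.sense(); p=np.array(s['eef_pos']); q=np.array(s['ee_rot']); R=Ro.from_quat(np.r_[q[1:],q[0]]).as_matrix()
    T=O+X*b[0]+Y*b[1]+np.array([0,0,b[2]])
    e=R.T@X; print('t',s['time_s'],'pos',p.round(1),'bed',[round(float((p-O)@v),1) for v in (X,Y)],'F',np.round(s['force'],1),'w',round(s['grip_width'],3),'tips',ctrl.tips_ahead)
    print('off',(R.T@(T-p)/1000).round(4),'yaw',round(np.degrees(np.arctan2(e[1],e[0])),2),'tilt',R[:,2].round(3))
E
python3 -c "
from h import *
tgt([-309,0,70])"
```

```text
t 0.775 pos [ 420.1 -305.   162. ] bed [-371.3, 74.7] F [-0.  -1.4  0.6] w 0.582 tips 11.0
off [0.0801 0.0552 0.092 ] yaw -15.55 tilt [ 0.    -0.001 -1.   ]
```

Emit:
move_arm:
  motion:
    - {"offset":[0.027,0.018,0.03],"angular":[0,0,-8],"jaw":0.05}
    - {"offset":[0.054,0.037,0.06],"angular":[0,0,-15.6],"jaw":0.05}
    - {"offset":[0.08,0.055,0.092],"angular":[0,0,-15.6],"jaw":0.05}
    - {"offset":[0.08,0.055,0.092],"angular":[0,0,-15.6],"jaw":0.05}

```text
time_s: 1.27
eef_pos: [495.2, -244.6, 67.9]
ee_rot: [-0.002, 0.718, 0.696, -0.0]
force: [-0.2, -0.3, 0.7]
grip_width: 0.585
```

```bash
python3 -c "
from h import *
d=cap('wrist');e=cap('side')
a=d['img'][:,:,::-1]; b=cv2.resize(e['img'][210:450,180:500,::-1],None,fx=2,fy=2)
cv2.imwrite('pics/w1.png',np.hstack([cv2.resize(a,(400,300)),cv2.resize(b,(400,300))])); cv2.imwrite('pics/w1full.png',a)
tgt([-309,0,20])"
```

```text
t 1.375 pos [ 495.2 -246.9   70.5] bed [-311.0, 1.3] F [-0.6 -1.   0. ] w 0.584 tips 11.0
off [0.002  0.0013 0.0505] yaw -0.27 tilt [-0. -0. -1.]
```

View pics/w1.png

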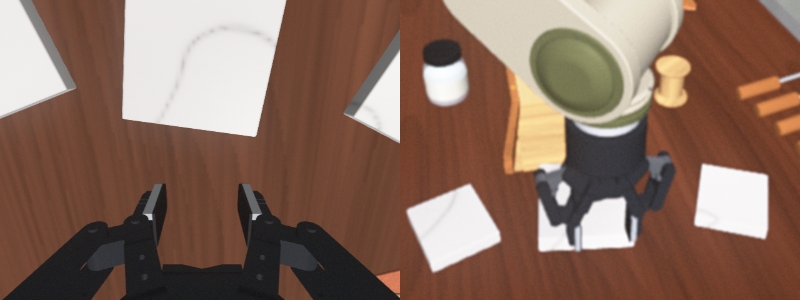

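The wrist view (w1, left half) shows the slab's rear edge from (122,120) to (257,136). The fingers, centred at x≈204, stand behind it on a clear bench. That fits a yaw of about 8° and a rear midpoint near world (486,-203), so I'll go down.

Emit:
move_arm:
  motion:
    - {"offset":[0.001,0.001,0.025],"angular":[0,0,-0.3],"jaw":0.05}
    - {"offset":[0.002,0.001,0.052],"angular":[0,0,-0.3],"jaw":0.05}
    - {"offset":[0.002,0.001,0.052],"angular":[0,0,-0.3],"jaw":0.05}

```text
time_s: 1.75
eef_pos: [495.4, -245.1, 18.1]
ee_rot: [-0.001, 0.718, 0.696, -0.0]
force: [0.1, -0.2, 0.3]
grip_width: 0.582
```

Emit:
move_arm:
  motion:
    - {"offset":[0.005,0,0],"angular":[0,0,0],"jaw":0.05}
    - {"offset":[0.01,0,0],"angular":[0,0,0],"jaw":0.05}
    - {"offset":[0.015,0,0],"angular":[0,0,0],"jaw":0.05}
    - {"offset":[0.02,0,0],"angular":[0,0,0],"jaw":0.05}
    - {"offset":[0.025,0,0],"angular":[0,0,0],"jaw":0.05}

```text
time_s: 2.38
eef_pos: [497.4, -219.8, 18.6]
ee_rot: [0.001, 0.717, 0.697, -0.0]
force: [0.8, -3.0, -1.0]
grip_width: 0.585
```

Emit:
move_arm:
  motion:
    - {"offset":[0.004,0,0],"angular":[0,0,0],"jaw":0.05}
    - {"offset":[0.008,0,0],"angular":[0,0,0],"jaw":0.05}
    - {"offset":[0.012,0,0],"angular":[0,0,0],"jaw":0.05}
    - {"offset":[0.016,0,0],"angular":[0,0,0],"jaw":0.05}
    - {"offset":[0.02,0,0],"angular":[0,0,0],"jaw":0.05}

```text
time_s: 3.0
eef_pos: [497.7, -199.5, 18.4]
ee_rot: [0.0, 0.717, 0.697, 0.0]
force: [1.4, -3.7, 1.6]
grip_width: 0.582
```

```bash
cat >> h.py <<'E'
def wslab(z=22,show=None):
    d=cap('wrist'); hsv=cv2.cvtColor(d['img'],cv2.COLOR_RGB2HSV)
    m=((hsv[...,1]<45)&(hsv[...,2]>185)).astype(np.uint8); m=cv2.morphologyEx(m,cv2.MORPH_OPEN,np.ones((5,5)))
    cs,_=cv2.findContours(m,cv2.RETR_EXTERNAL,cv2.CHAIN_APPROX_NONE); c=max(cs,key=cv2.contourArea)
    q=cv2.approxPolyDP(cv2.convexHull(c),0.03*cv2.arcLength(c,True),True).reshape(-1,2)
    for p in q:
        P=onz(d,p,z); print(p,[round(float((P-O)@v),1) for v in (X,Y)])
    if show: save(d,show)
E
python3 -c "
from h import *
tgt([-250,0,18]); wslab(22,'w2.png')"
```

```text
t 3.0 pos [ 497.7 -199.5   18.4] bed [-263.7, 0.1] F [ 1.4 -3.7  1.6] w 0.582 tips 11.0
off [0.0137 0.0001 0.0004] yaw 0.01 tilt [ 0. -0. -1.]
[470   0] [-148.1, -45.6]
[430 300] [-252.1, -43.1]
[158 294] [-249.4, 65.5]
[118   0] [-148.1, 63.0]
```

View pics/w2.png

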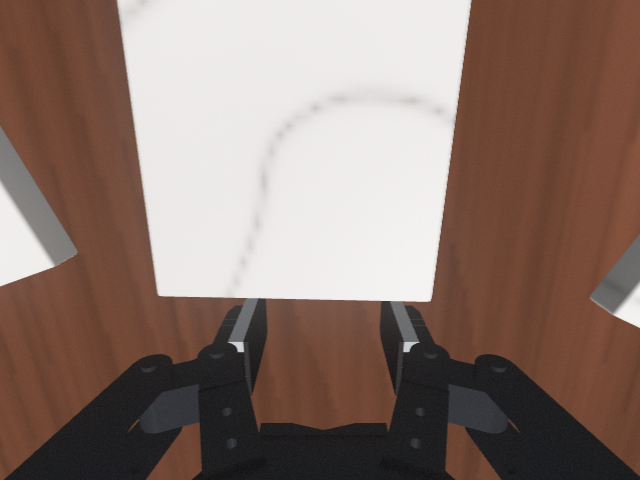

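The slab is now square to the fingers (rear edge (158,294)–(430,300)), but about 11 mm off-centre toward bed +y. I'll nudge it back from its left side with the shut fingers.

Emit:
move_arm:
  motion:
    - {"offset":[-0.006,0,0],"angular":[0,0,0],"jaw":0.05}
    - {"offset":[-0.006,0,-0.045],"angular":[0,0,0],"jaw":0.0}
    - {"offset":[0.02,-0.035,-0.05],"angular":[0,0,0],"jaw":0.0}
    - {"offset":[0.05,-0.07,-0.05],"angular":[0,0,0],"jaw":0.0}
    - {"offset":[0.074,-0.094,-0.05],"angular":[0,0,0],"jaw":0.0}

```text
time_s: 3.68
eef_pos: [403.9, -121.7, 68.0]
ee_rot: [-0.001, 0.717, 0.697, -0.0]
force: [-0.0, -0.0, 0.4]
grip_width: -0.003
```

Emit:
move_arm:
  motion:
    - {"offset":[0,0,0],"angular":[0,0,0],"jaw":0.0}
    - {"offset":[0,0,0.025],"angular":[0,0,0],"jaw":0.0}
    - {"offset":[0,0,0.05],"angular":[0,0,0],"jaw":0.0}
    - {"offset":[0,0,0.05],"angular":[0,0,0],"jaw":0.0}

```text
time_s: 4.18
eef_pos: [405.4, -123.1, 17.2]
ee_rot: [-0.002, 0.717, 0.697, -0.0]
force: [-0.7, -0.0, 0.4]
grip_width: 0.003
```

```bash
python3 -c "
from h import *
tgt([-190,70,18]); wslab(22,'w3.png')"
```

```text
t 4.175 pos [ 405.4 -123.1   17.2] bed [-189.9, 94.7] F [-0.7 -0.   0.4] w 0.003 tips 11.0
off [-0.0001  0.0247 -0.0009] yaw -0.01 tilt [-0.003  0.002 -1.   ]
[411 185] [-131.7, 62.9]
[639 188] [-132.7, -18.4]
[622 443] [-251.7, -43.6]
[395 347] [-199.7, 64.3]
```

View pics/w3.png

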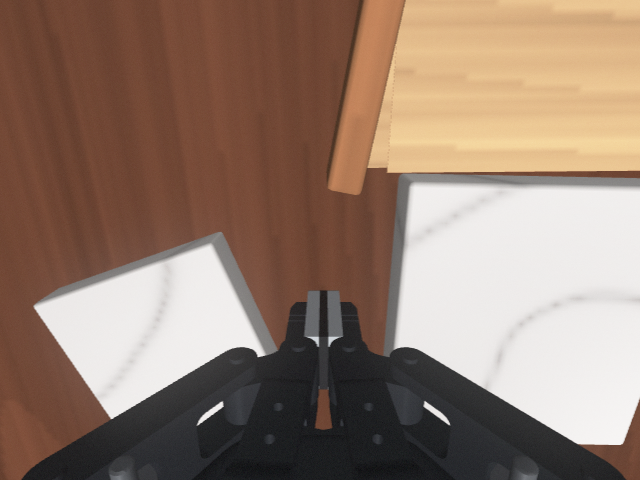

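The shut fingers stand clear between the two slabs, and the big slab's left edge is at bed y≈64 (pixel column ~395–411). I'll push 25 mm toward bed -y.

Emit:
move_arm:
  motion:
    - {"offset":[0,0.006,0],"angular":[0,0,0],"jaw":0.0}
    - {"offset":[0,0.012,0],"angular":[0,0,0],"jaw":0.0}
    - {"offset":[0,0.017,0],"angular":[0,0,0],"jaw":0.0}
    - {"offset":[0,0.021,0],"angular":[0,0,0],"jaw":0.0}
    - {"offset":[0,0.025,0],"angular":[0,0,0],"jaw":0.0}

```text
time_s: 4.85
eef_pos: [430.7, -123.6, 18.3]
ee_rot: [-0.0, 0.717, 0.697, -0.0]
force: [-3.7, 0.8, 3.0]
grip_width: -0.003
```

```bash
python3 -c "
from h import *
tgt([-190,70,18]); wslab(22)"
```

```text
t 4.85 pos [ 430.7 -123.6   18.3] bed [-189.7, 69.3] F [-3.7  0.8  3. ] w -0.003 tips 11.0
off [-0.0003 -0.0007  0.0003] yaw 0.02 tilt [-0.001  0.    -1.   ]
[367 184] [-131.2, 53.2]
[639 188] [-132.7, -44.8]
[586 440] [-251.1, -53.3]
[368 349] [-201.2, 50.1]
```

Emit:
move_arm:
  motion:
    - {"offset":[0,-0.01,0],"angular":[0,0,0],"jaw":0.0}
    - {"offset":[0,-0.01,-0.05],"angular":[0,0,0],"jaw":0.0}
    - {"offset":[-0.04,0.01,-0.055],"angular":[0,0,0],"jaw":0.03}
    - {"offset":[-0.075,0.045,-0.055],"angular":[0,0,0],"jaw":0.05}
    - {"offset":[-0.088,0.07,-0.055],"angular":[0,0,0],"jaw":0.05}

```text
time_s: 5.52
eef_pos: [499.0, -215.8, 73.6]
ee_rot: [0.001, 0.718, 0.696, 0.0]
force: [-0.2, 0.2, 0.8]
grip_width: 0.586
```

Emit:
move_arm:
  motion:
    - {"offset":[0,0,0],"angular":[0,0,0],"jaw":0.05}
    - {"offset":[0,0,0.028],"angular":[0,0,0],"jaw":0.05}
    - {"offset":[0,0,0.055],"angular":[0,0,0],"jaw":0.05}
    - {"offset":[0.006,0,0.055],"angular":[0,0,0],"jaw":0.05}
    - {"offset":[0.01,0,0.055],"angular":[0,0,0],"jaw":0.05}

```text
time_s: 6.15
eef_pos: [498.5, -203.2, 19.3]
ee_rot: [0.0, 0.717, 0.697, 0.0]
force: [0.1, -0.0, 0.4]
grip_width: 0.587
```

Emit:
move_arm:
  motion:
    - {"offset":[0.004,0,0],"angular":[0,0,0],"jaw":0.05}
    - {"offset":[0.008,0,0],"angular":[0,0,0],"jaw":0.05}
    - {"offset":[0.012,0,0],"angular":[0,0,0],"jaw":0.05}
    - {"offset":[0.016,0,0],"angular":[0,0,0],"jaw":0.05}
    - {"offset":[0.02,0,0],"angular":[0,0,0],"jaw":0.05}

```text
time_s: 6.78
eef_pos: [499.7, -184.5, 19.1]
ee_rot: [0.001, 0.717, 0.697, -0.0]
force: [0.0, -5.5, 3.2]
grip_width: 0.586
```

```bash
python3 -c "
from h import *
tgt([-200,0,18]); wslab(22)"
```

```text
t 6.775 pos [ 499.7 -184.5   19.1] bed [-248.6, -1.4] F [ 0.  -5.5  3.2] w 0.586 tips 11.0
off [ 0.0486 -0.0014  0.001 ] yaw 0.02 tilt [ 0.002 -0.002 -1.   ]
[493   0] [-132.8, -54.4]
[451 299] [-237.0, -53.3]
[182 298] [-236.4, 54.9]
[138   0] [-132.9, 55.5]
```

The slab is centred (y≈0.7) and square, and the push force is 5.5 N. Now up the ramp.

Emit:
move_arm:
  motion:
    - {"offset":[0.005,0,0],"angular":[0,0,0],"jaw":0.05}
    - {"offset":[0.01,0,0],"angular":[0,0,0],"jaw":0.05}
    - {"offset":[0.015,0,0],"angular":[0,0,0],"jaw":0.05}
    - {"offset":[0.02,0,0],"angular":[0,0,0],"jaw":0.05}
    - {"offset":[0.025,0,0],"angular":[0,0,0],"jaw":0.05}

```text
time_s: 7.45
eef_pos: [500.2, -159.4, 18.9]
ee_rot: [0.001, 0.717, 0.697, -0.0]
force: [0.5, -5.8, 2.7]
grip_width: 0.585
```

Emit:
move_arm:
  motion:
    - {"offset":[0.005,0,0],"angular":[0,0,0],"jaw":0.05}
    - {"offset":[0.01,0,0],"angular":[0,0,0],"jaw":0.05}
    - {"offset":[0.015,0,0],"angular":[0,0,0],"jaw":0.05}
    - {"offset":[0.02,0,0],"angular":[0,0,0],"jaw":0.05}
    - {"offset":[0.025,0,0],"angular":[0,0,0],"jaw":0.05}

```text
time_s: 8.07
eef_pos: [500.9, -134.3, 18.8]
ee_rot: [0.001, 0.717, 0.697, -0.0]
force: [-0.2, -5.3, 3.4]
grip_width: 0.587
```

Emit:
move_arm:
  motion:
    - {"offset":[0.005,0,0],"angular":[0,0,0],"jaw":0.05}
    - {"offset":[0.01,0,0],"angular":[0,0,0],"jaw":0.05}
    - {"offset":[0.015,0,0],"angular":[0,0,0],"jaw":0.05}
    - {"offset":[0.02,0,0],"angular":[0,0,0],"jaw":0.05}
    - {"offset":[0.025,0,0],"angular":[0,0,0],"jaw":0.05}

```text
time_s: 8.7
eef_pos: [501.6, -109.2, 18.8]
ee_rot: [0.001, 0.717, 0.697, -0.0]
force: [0.2, -5.5, 2.5]
grip_width: 0.587
```

```bash
python3 -c "
from h import *
tgt([-150,0,18]); wslab(22,'w4.png')"
```

```text
t 8.7 pos [ 501.6 -109.2   18.8] bed [-173.2, -1.1] F [ 0.2 -5.5  2.5] w 0.587 tips 11.0
off [ 0.0232 -0.0011  0.0007] yaw 0.02 tilt [ 0.001 -0.001 -1.   ]
[507   0] [-57.5, -58.3]
[452 299] [-161.4, -53.3]
[182 298] [-160.9, 55.1]
[123   0] [-57.6, 60.4]
```

View pics/w4.png

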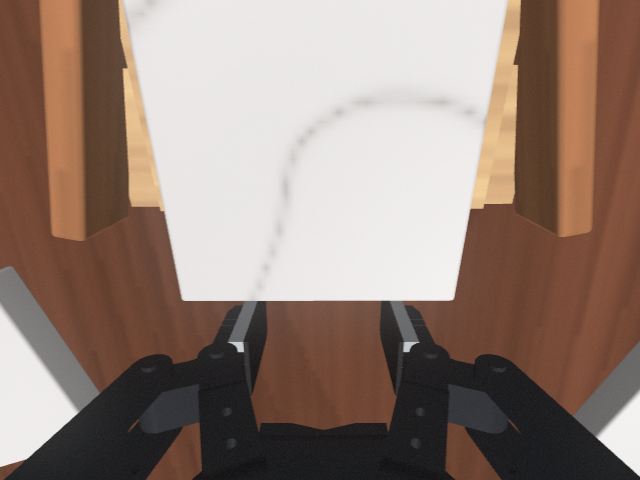

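The slab sits evenly between the rail ends, at (85,235) and (565,232). I'll continue up with a gradual lift.

Emit:
move_arm:
  motion:
    - {"offset":[0.005,0,0],"angular":[0,0,0],"jaw":0.05}
    - {"offset":[0.01,0,0],"angular":[0,0,0],"jaw":0.05}
    - {"offset":[0.015,0,0],"angular":[0,0,0],"jaw":0.05}
    - {"offset":[0.02,0,0],"angular":[0,0,0],"jaw":0.05}
    - {"offset":[0.025,0,0],"angular":[0,0,0],"jaw":0.05}

```text
time_s: 9.38
eef_pos: [502.1, -84.0, 18.5]
ee_rot: [0.0, 0.717, 0.697, -0.0]
force: [0.3, -4.9, 2.5]
grip_width: 0.583
```

Emit:
move_arm:
  motion:
    - {"offset":[0.005,0,0],"angular":[0,0,0],"jaw":0.05}
    - {"offset":[0.01,0,-0.001],"angular":[0,0,0],"jaw":0.05}
    - {"offset":[0.015,0,-0.002],"angular":[0,0,0],"jaw":0.05}
    - {"offset":[0.02,0,-0.003],"angular":[0,0,0],"jaw":0.05}
    - {"offset":[0.025,0,-0.004],"angular":[0,0,0],"jaw":0.05}

```text
time_s: 10.0
eef_pos: [502.4, -58.3, 22.1]
ee_rot: [-0.0, 0.717, 0.697, -0.0]
force: [0.2, -3.1, -1.8]
grip_width: 0.589
```

Emit:
move_arm:
  motion:
    - {"offset":[0.004,0,-0.001],"angular":[0,0,0],"jaw":0.05}
    - {"offset":[0.008,0,-0.002],"angular":[0,0,0],"jaw":0.05}
    - {"offset":[0.012,0,-0.002],"angular":[0,0,0],"jaw":0.05}
    - {"offset":[0.016,0,-0.003],"angular":[0,0,0],"jaw":0.05}
    - {"offset":[0.02,0,-0.003],"angular":[0,0,0],"jaw":0.05}

```text
time_s: 10.62
eef_pos: [503.7, -39.0, 25.7]
ee_rot: [0.001, 0.717, 0.697, 0.0]
force: [-0.5, -8.9, 4.5]
grip_width: 0.587
```

```bash
python3 -c "
from h import *
tgt([-60,0,28]); wslab(28)"
```

```text
t 10.625 pos [503.7 -39.   25.7] bed [-103.0, -1.1] F [-0.5 -8.9  4.5] w 0.587 tips 11.0
off [ 0.043  -0.0011 -0.0023] yaw 0.02 tilt [ 0.001 -0.001 -1.   ]
[510   0] [13.0, -59.7]
[451 298] [-91.3, -53.2]
[183 298] [-91.2, 55.1]
[118   0] [12.9, 62.4]
```

Emit:
move_arm:
  motion:
    - {"offset":[0.004,0,-0.0005],"angular":[0,0,0],"jaw":0.05}
    - {"offset":[0.008,0,-0.001],"angular":[0,0,0],"jaw":0.05}
    - {"offset":[0.012,0,-0.0015],"angular":[0,0,0],"jaw":0.05}
    - {"offset":[0.016,0,-0.002],"angular":[0,0,0],"jaw":0.05}
    - {"offset":[0.02,0,-0.0025],"angular":[0,0,0],"jaw":0.05}

```text
time_s: 11.3
eef_pos: [504.6, -19.2, 28.5]
ee_rot: [0.001, 0.717, 0.697, 0.0]
force: [0.1, -7.9, 5.0]
grip_width: 0.587
```

Emit:
move_arm:
  motion:
    - {"offset":[0.003,0,-0.0005],"angular":[0,0,0],"jaw":0.05}
    - {"offset":[0.006,0,-0.001],"angular":[0,0,0],"jaw":0.05}
    - {"offset":[0.009,0,-0.0015],"angular":[0,0,0],"jaw":0.05}
    - {"offset":[0.012,0,-0.002],"angular":[0,0,0],"jaw":0.05}
    - {"offset":[0.015,0,-0.002],"angular":[0,0,0],"jaw":0.05}

```text
time_s: 11.92
eef_pos: [505.0, -4.2, 30.5]
ee_rot: [0.001, 0.717, 0.697, 0.0]
force: [-0.3, -7.8, 4.9]
grip_width: 0.585
```

Emit:
move_arm:
  motion:
    - {"offset":[0.004,0,-0.0005],"angular":[0,0,0],"jaw":0.05}
    - {"offset":[0.008,0,-0.001],"angular":[0,0,0],"jaw":0.05}
    - {"offset":[0.012,0,-0.0015],"angular":[0,0,0],"jaw":0.05}
    - {"offset":[0.016,0,-0.002],"angular":[0,0,0],"jaw":0.05}
    - {"offset":[0.02,0,-0.0025],"angular":[0,0,0],"jaw":0.05}

```text
time_s: 12.55
eef_pos: [504.7, 16.5, 32.2]
ee_rot: [-0.0, 0.717, 0.697, -0.0]
force: [0.1, -3.0, -1.4]
grip_width: 0.582
```

```bash
python3 -c "
from h import *
tgt([-15,0,34]); wslab(40,'w5.png')"
```

```text
t 12.55 pos [504.7  16.5  32.2] bed [-47.5, -0.6] F [ 0.1 -3.  -1.4] w 0.582 tips 11.0
off [ 0.0325 -0.0006 -0.0018] yaw 0.02 tilt [-0.  0. -1.]
[491   0] [67.1, -51.1]
[459 305] [-35.8, -53.9]
[177 304] [-35.4, 55.9]
[143   0] [67.1, 52.8]
```

View pics/w5.png

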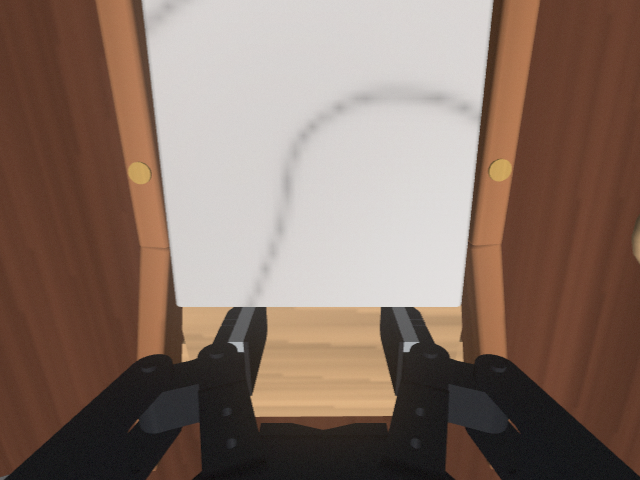

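The slab has tipped over the crest and lies centred between the rails, with its rear edge at row ~305 and bed x≈-36. On toward the drop.

Emit:
move_arm:
  motion:
    - {"offset":[0.004,0,-0.0005],"angular":[0,0,0],"jaw":0.05}
    - {"offset":[0.008,0,-0.001],"angular":[0,0,0],"jaw":0.05}
    - {"offset":[0.012,0,-0.001],"angular":[0,0,0],"jaw":0.05}
    - {"offset":[0.016,0,-0.0015],"angular":[0,0,0],"jaw":0.05}
    - {"offset":[0.02,0,-0.0015],"angular":[0,0,0],"jaw":0.05}

```text
time_s: 13.22
eef_pos: [505.5, 36.4, 33.8]
ee_rot: [0.0, 0.717, 0.697, 0.0]
force: [0.6, -2.7, -1.8]
grip_width: 0.587
```

Emit:
move_arm:
  motion:
    - {"offset":[0.003,0,0],"angular":[0,0,0],"jaw":0.05}
    - {"offset":[0.006,0,0],"angular":[0,0,0],"jaw":0.05}
    - {"offset":[0.009,0,0],"angular":[0,0,0],"jaw":0.05}
    - {"offset":[0.012,0,0],"angular":[0,0,0],"jaw":0.05}
    - {"offset":[0.015,0,0],"angular":[0,0,0],"jaw":0.05}

```text
time_s: 13.85
eef_pos: [505.9, 51.3, 33.9]
ee_rot: [0.0, 0.717, 0.697, 0.0]
force: [0.9, -3.8, -0.1]
grip_width: 0.589
```

```bash
python3 -c "
from h import *
tgt([0,0,33]); wslab(36)
d=cap('scene'); save(d,'s2.png',(165,150,415,320),3.2); pickle.dump(d,open('s2.pkl','wb'))"
```

```text
t 13.85 pos [505.9  51.3  33.9] bed [-12.7, -0.8] F [ 0.9 -3.8 -0.1] w 0.589 tips 11.0
off [ 0.0127 -0.0008  0.0009] yaw 0.01 tilt [ 0. -0. -1.]
[488   0] [103.3, -52.6]
[451 295] [0.3, -52.8]
[186 294] [0.8, 54.1]
[146   0] [103.3, 54.1]
```

View pics/s2.png

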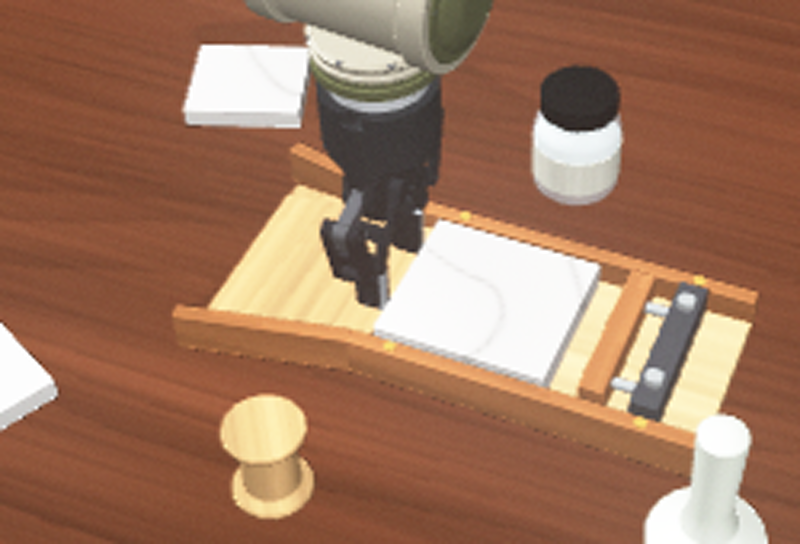

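The slab is at the lip with its rear edge at x≈0, and a gap of about 25–28 mm remains to the jaw. I'll go on gently and lower slightly.

Emit:
move_arm:
  motion:
    - {"offset":[0.002,0,0],"angular":[0,0,0],"jaw":0.05}
    - {"offset":[0.004,0,0],"angular":[0,0,0],"jaw":0.05}
    - {"offset":[0.006,0,0],"angular":[0,0,0],"jaw":0.05}
    - {"offset":[0.008,0,0],"angular":[0,0,0],"jaw":0.05}
    - {"offset":[0.01,0,0.001],"angular":[0,0,0],"jaw":0.05}

```text
time_s: 14.58
eef_pos: [506.3, 61.2, 33.0]
ee_rot: [0.0, 0.717, 0.697, 0.0]
force: [0.1, -4.9, 3.4]
grip_width: 0.584
```

```bash
python3 -c "
from h import *
tgt([10,0,33]); wslab(34)"
```

```text
t 14.575 pos [506.3  61.2  33. ] bed [-2.8, -0.9] F [ 0.1 -4.9  3.4] w 0.584 tips 11.0
off [ 0.0128 -0.0009 -0.    ] yaw 0.02 tilt [ 0.001 -0.    -1.   ]
[489   0] [113.5, -53.5]
[451 296] [9.1, -53.4]
[185 295] [9.6, 54.9]
[145   0] [113.4, 54.7]
```

Emit:
move_arm:
  motion:
    - {"offset":[0.002,0,0.001],"angular":[0,0,0],"jaw":0.05}
    - {"offset":[0.004,0,0.002],"angular":[0,0,0],"jaw":0.05}
    - {"offset":[0.006,0,0.002],"angular":[0,0,0],"jaw":0.05}
    - {"offset":[0.008,0,0.002],"angular":[0,0,0],"jaw":0.05}

```text
time_s: 15.12
eef_pos: [506.3, 69.4, 30.7]
ee_rot: [-0.0, 0.717, 0.697, -0.0]
force: [0.3, -4.1, 0.7]
grip_width: 0.585
```

```bash
python3 -c "
from h import *
tgt([10,0,33]); wslab(34,'w6.png')"
```

```text
t 15.125 pos [506.3  69.4  30.7] bed [5.4, -0.6] F [ 0.3 -4.1  0.7] w 0.585 tips 11.0
off [ 0.0046 -0.0006 -0.0023] yaw 0.01 tilt [-0.  0. -1.]
[492   0] [121.1, -53.2]
[453 299] [17.2, -53.1]
[184 299] [17.2, 54.8]
[142   0] [121.1, 55.0]
```

View pics/w6.png

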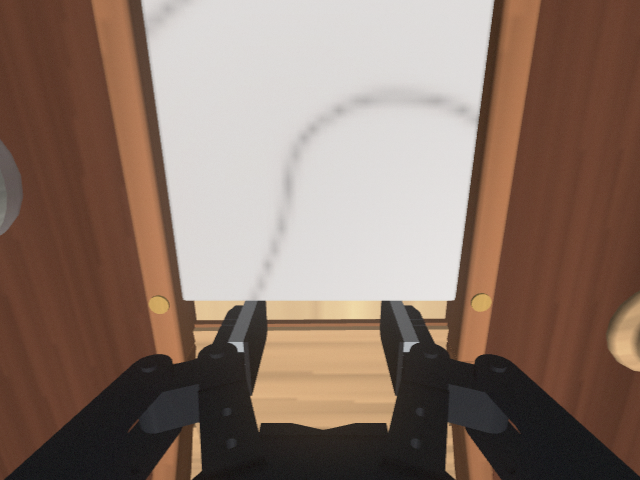

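The slab now lies flat in the bed, with the lip line visible behind it at row ~325. Drag is about 4 N. I'll feel for the jaw at 1 mm per row.

Emit:
move_arm:
  motion:
    - {"offset":[0.001,0,0],"angular":[0,0,0],"jaw":0.05}
    - {"offset":[0.002,0,0],"angular":[0,0,0],"jaw":0.05}
    - {"offset":[0.003,0,0],"angular":[0,0,0],"jaw":0.05}
    - {"offset":[0.004,0,0],"angular":[0,0,0],"jaw":0.05}
    - {"offset":[0.005,0,0],"angular":[0,0,0],"jaw":0.05}

```text
time_s: 15.8
eef_pos: [506.9, 73.2, 30.8]
ee_rot: [0.001, 0.717, 0.697, -0.0]
force: [1.0, -11.1, -2.0]
grip_width: 0.58
```

Emit:
move_arm:
  motion:
    - {"offset":[0.001,0,0],"angular":[0,0,0],"jaw":0.05}
    - {"offset":[0.002,0,0],"angular":[0,0,0],"jaw":0.05}

```text
time_s: 16.05
eef_pos: [506.9, 75.2, 30.8]
ee_rot: [0.001, 0.717, 0.697, -0.0]
force: [1.5, -10.7, -1.5]
grip_width: 0.585
```

Emit:
move_arm:
  motion:
    - {"offset":[0.001,0,0],"angular":[0,0,0],"jaw":0.05}
    - {"offset":[0.0015,0,0],"angular":[0,0,0],"jaw":0.05}

```text
time_s: 16.3
eef_pos: [506.9, 76.7, 30.8]
ee_rot: [0.001, 0.717, 0.697, -0.0]
force: [0.4, -11.2, -1.0]
grip_width: 0.585
```

```bash
cat >> h.py <<'E'
def prof(d,ys,xs=np.arange(125,185,.25)):
    out=[]
    for y in ys:
        P=np.array([O+X*x+Y*y+[0,0,37] for x in xs]); uv=proj(d,P).astype(np.float32)
        im=cv2.GaussianBlur(d['img'],(3,3),0)
        out.append(cv2.remap(im,uv[:,0].reshape(1,-1),uv[:,1].reshape(1,-1),cv2.INTER_CUBIC)[0].astype(float))
    return xs,np.mean(out,0)
E
python3 - <<'E'
from h import *
tgt([10,0,30])
a=pickle.load(open('scene0.pkl','rb')); c=pickle.load(open('s2.pkl','rb')); b=cap('scene'); pickle.dump(b,open('s3.pkl','wb'))
for ys in (range(-8,9,2),range(-45,-30,2),range(32,44,2)):
    xs,pa=prof(a,ys); _,pc=prof(c,ys); _,pb=prof(b,ys)
    for n,p in (('a',pa),('c',pc),('b',pb)):
        s=p[:,0]-p[:,2]; print(n,[int(v) for v in s[::8]],[int(v) for v in p[::8,2]])
E
```

```text
t 16.3 pos [506.9  76.7  30.8] bed [12.7, -1.1] F [  0.4 -11.2  -1. ] w 0.585 tips 11.0
off [-0.0027 -0.0011  0.0008] yaw 0.07 tilt [ 0.001 -0.002 -1.   ]
a [63, 63, 63, 63, 63, 63, 65, 81, 108, 127, 131, 131, 131, 131, 131, 127, 110, 89, 81, 77, 67, 62, 63, 65, 55, 28, 6, 1, 1, 1] [187, 187, 187, 187, 187, 187, 184, 165, 129, 104, 98, 100, 102, 104, 105, 99, 82, 68, 88, 139, 179, 189, 188, 183, 164, 131, 110, 107, 108, 109]
c [47, 58, 60, 60, 60, 59, 61, 76, 103, 121, 125, 124, 124, 125, 125, 121, 102, 82, 75, 73, 64, 60, 61, 62, 52, 24, 1, -3, -2, -2] [178, 189, 191, 190, 190, 191, 189, 170, 135, 110, 105, 106, 109, 110, 111, 106, 90, 76, 94, 144, 182, 191, 190, 187, 167, 134, 115, 112, 113, 113]
b [1, 0, 1, 1, 1, 1, 1, 0, 2, 28, 81, 117, 123, 123, 123, 124, 124, 120, 100, 78, 72, 71, 64, 61, 51, 23, 0, -4, -4, -4] [249, 249, 249, 250, 249, 250, 250, 250, 246, 209, 148, 111, 106, 108, 110, 112, 112, 107, 90, 78, 99, 148, 184, 188, 168, 136, 116, 113, 115, 115]
a [54, 54, 54, 55, 54, 54, 56, 72, 104, 127, 131, 131, 131, 130, 130, 128, 109, 72, 43, 29, 22, 23, 23, 22, 20, 13, 4, 1, 1
[... 827 characters left out ...]
1] [163, 164, 163, 163, 164, 165, 161, 146, 121, 102, 98, 99, 101, 103, 103, 97, 87, 95, 127, 161, 177, 180, 176, 169, 152, 132, 129, 142, 150, 154]
c [56, 65, 66, 64, 64, 66, 69, 84, 107, 122, 126, 126, 126, 126, 127, 121, 96, 67, 52, 50, 48, 46, 47, 46, 34, 12, -2, -4, -3, -3] [160, 167, 169, 168, 168, 169, 166, 150, 126, 108, 104, 105, 106, 108, 109, 102, 93, 101, 132, 164, 179, 182, 179, 172, 156, 135, 132, 144, 153, 156]
b [1, 1, 1, 1, 1, 2, 1, 1, 4, 34, 87, 119, 124, 124, 124, 125, 126, 118, 94, 65, 52, 49, 47, 46, 33, 11, -3, -4, -3, -3] [248, 247, 245, 244, 243, 244, 245, 248, 243, 205, 144, 110, 106, 107, 109, 110, 110, 103, 94, 103, 136, 168, 178, 173, 158, 136, 133, 145, 154, 157]
```

Measured in the image, the jaw has moved about 3.8 mm so far at a steady 11 N. It needs 1.2 mm more.

Emit:
move_arm:
  motion:
    - {"offset":[0.0006,0,0],"angular":[0,0,0],"jaw":0.05}
    - {"offset":[0.0012,0,0],"angular":[0,0,0],"jaw":0.05}
    - {"offset":[0.0012,0,0],"angular":[0,0,0],"jaw":0.05}

```text
time_s: 16.73
eef_pos: [506.9, 77.9, 30.8]
ee_rot: [0.001, 0.717, 0.697, -0.0]
force: [1.0, -10.0, -1.4]
grip_width: 0.588
```

```bash
cat >> h.py <<'E'
def jaw(b):
    c=pickle.load(open('s2.pkl','rb')); r=[]
    for y in range(-44,46,6):
        if 8<abs(y)<30: continue
        xs=np.arange(125,185,.1); _,pc=prof(c,[y],xs); _,pb=prof(b,[y],xs)
        i0=np.abs(xs-153).argmin(); i1=np.abs(xs-159).argmin()
        e=[np.mean((pc[i0:i1]-pb[i0+k:i1+k])**2) for k in range(0,140)]; r.append(np.argmin(e)*.1)
    print('jaw',np.round(r,1),np.median(r))
E
python3 - <<'E'
from h import *
jaw(pickle.load(open('s3.pkl','rb'))); tgt([10,0,30]); jaw(cap('scene'))
E
```

```text
jaw [3.8 3.7 4.  3.9 4.  4.  3.8 4. ] 3.95
t 16.725 pos [506.9  77.9  30.8] bed [13.9, -1.0] F [  1.  -10.   -1.4] w 0.588 tips 11.0
off [-0.0039 -0.001   0.0008] yaw 0.06 tilt [ 0.    -0.002 -1.   ]
jaw [5.2 5.1 5.2 5.  5.3 5.2 5.3 5.3] 5.2
```

The jaw is at about 5.1 mm. I'll back off and let go.

Emit:
move_arm:
  motion:
    - {"offset":[-0.003,0,0],"angular":[0,0,0],"jaw":0.05}
    - {"offset":[-0.01,0,0],"angular":[0,0,0],"jaw":0.05}
    - {"offset":[-0.015,0,-0.02],"angular":[0,0,0],"jaw":0.05}
    - {"offset":[-0.025,0,-0.06],"angular":[0,0,0],"jaw":0.05}
    - {"offset":[-0.06,0,-0.11],"angular":[0,0,0],"jaw":0.05}

```text
time_s: 17.4
eef_pos: [504.3, 19.2, 141.5]
ee_rot: [-0.001, 0.717, 0.698, -0.0]
force: [1.3, -0.5, 0.6]
grip_width: 0.584
```

Emit:
move_arm:
  motion:
    - {"offset":[-0.05,0,-0.03],"angular":[0,0,0],"jaw":0.05}
    - {"offset":[-0.1,0,-0.05],"angular":[0,0,0],"jaw":0.05}
    - {"offset":[-0.1,0,-0.05],"angular":[0,0,0],"jaw":0.05}

```text
time_s: 17.77
eef_pos: [502.3, -83.9, 192.1]
ee_rot: [0.001, 0.719, 0.695, 0.001]
force: [0.4, 0.5, -0.6]
grip_width: 0.586
```

```bash
python3 - <<'E'
from h import *
d=cap('scene'); jaw(d); save(d,'end.png',(165,150,415,320),3.2); tgt([0,0,0])
E
```

```text
jaw [5.3 5.1 5.3 5.2 5.4 5.3 5.3 5.3] 5.300000000000001
t 17.825 pos [501.9 -82.  191. ] bed [-146.1, -0.7] F [1.3 0.2 0.3] w 0.584 tips 11.0
off [ 0.146  -0.0011  0.1911] yaw -0.13 tilt [ 0.001  0.    -1.   ]
```

View pics/end.png

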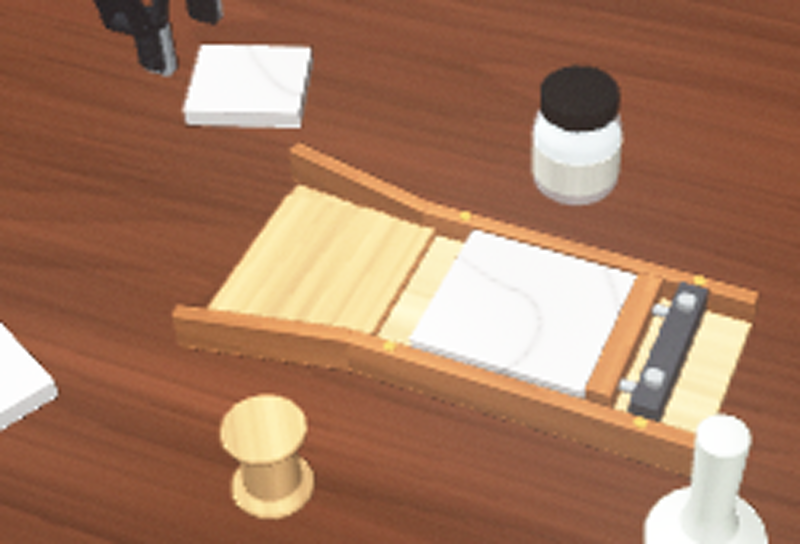

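The slab lies flat in the bed against the jaw. The jar, spool and maul are unmoved, and the gripper is clear.

```bash
python3 -c "
from rig import ctrl
print(ctrl.finish_job())"
```

```text
the job is handed in; nothing more can be done
None
```

The slab is in its bed, the jaw has given way by about 5 mm, and I handed the job in at about 18 s of the 61 s allowed.

- **Push:** I squared the slab with two spread fingers. That left it about 11 mm off-centre, so I nudged it back from the side, then pushed it up the ramp and over the lip. It dropped flat.
- **Jaw:** I pressed at about 11 N until the jaw moved, then backed off and lifted clear. Its shift in the scene images was about 5.2 mm under load and 5.3 mm after release, well short of the 14 mm end. That method is good to a few tenths of a millimetre.
- **Forces:** the highest force reading I saw was 11–12 N. Force was read only at the end of each move, so a brief peak in between would not show.
- **Last check:** the final picture shows the slab flat against the jaw. The jar, the spool and the visible part of the maul stand where they did at the start, and the gripper touches nothing. No check failed or disagreed.

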